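Set the lamp-test console by feel

TASK

Set up the blue lamp-test console for the next run. Turn its big black selector anticlockwise to its end stop, gently and without forcing it past the stop, and then exactly five clicks clockwise; only after that pull the red T-handled output rod, which starts pushed fully in, out to its middle click. Do not shift the tools and other loose things lying right beside it.

Things in the scene. Friction and masses are not known exactly. Their poses are not given: they have to be found in the camera images.
- console: fixed blue sloping-front console, 220 (x) x 300 (y) x 170 mm; origin at the centre of its underside, z up, its 50 mm high front edge on the -x side. The grey panel rises 0.5 rad (28.6 deg) towards +x, so its outward normal leans 0.5 rad from vertical towards -x. It carries the selector (left, +y) and the output rod (right, -y), 140 mm apart.
- dial_plate: fixed aluminium disc, 94 mm across, under the selector, flush with the panel; origin on the selector's turning axis at the panel's surface; x up the slope, y left, z out of the panel. No marks show the clicks: the anticlockwise stop (seen from outside the panel) is felt. It is sprung: it resists with some 0.6 N m at once and 3 N m per rad beyond; more than 18 deg past it strains it; let go, it springs back.
- selector_grip (a point): black bar-grip selector: disc 76 mm across, its face 14 mm off the panel, with a bar 72 mm long, 16 mm wide, 14 to 48 mm off the panel. Point on the turning axis, 31 mm off the panel; x along the bar to its white-marked pointer end, z out of the panel. Ten positions 30 deg apart, the first at the anticlockwise stop; starts on or near a click, two to four clicks from the stop.
- pointer_tip (a point): the pointer: outer top end of the selector's white-marked bar end, 36 mm from the turning axis, 48 mm off the panel; axes as selector_grip. Turning over a click takes about 0.2 N m; past half-way it snaps into the next click, and let go between clicks it falls into the nearer one.
- output_rod (a joint): travel of the output rod, m: 0 pushed fully in, 0.018 middle click, 0.036 pulled fully out, along the panel's outward normal. Over a click takes about 9 N; past half-way it snaps into the next click by itself.
- rod_handle (a point): centre of the red T handle of the output rod: a bar 66 mm long (its x, up the slope), 14 mm wide (its y), 30 mm tall (its z, along the rod, out of the panel). It is 50 mm off the panel when the rod is in, so the bar's underside is then 35 mm off the panel; below it is a steel shaft 14 mm across.
- multimeter: yellow handheld multimeter lying on its back, 190 x 90 x 42 mm; loose, to be left alone; origin at the centre of its underside
- solder_spool: blue solder spool standing on its end, 68 mm across, 56 mm high; loose, to be left alone; origin at the centre of its underside
- screwdriver: orange-handled screwdriver lying down, 200 mm; loose, to be left alone; origin at the centre of its underside
- pliers: yellow-handled pliers lying flat, about 165 mm long, 14 mm thick; loose, to be left alone; origin at the centre of its underside

How it is judged:
On the way, in this order (a step that is already met when the one before it is completed fails the run):
1. the selector is at its anticlockwise end stop, the rod still in (x of pointer_tip in the frame of dial_plate below -0.0205 m and y of pointer_tip in the frame of dial_plate above 0 m and value of joint output_rod below 0.009 m), for 0.2 s.
2. the selector is five clicks clockwise of the stop, the rod still in (y of pointer_tip in the frame of dial_plate between -0.0141 and -0.0044 m and x of pointer_tip in the frame of dial_plate above 0 m and value of joint output_rod below 0.009 m), for 0.3 s.
3. the rod is at its middle click, the selector still at five (y of pointer_tip in the frame of dial_plate between -0.0141 and -0.0044 m and x of pointer_tip in the frame of dial_plate above 0 m and value of joint output_rod between 0.014 and 0.022 m), for 0.3 s.
At the end, for the whole second after the job is handed in: The selector's pointer rests at the fifth click clockwise from the end stop (within 8 degrees), and the output rod rests at its middle click (14 to 22 mm out) (all of step 3); the robot touches nothing.
It fails at once if the selector is forced more than 18 degrees past its end stop (x of pointer_tip in the frame of dial_plate below -0.0321 m and y of pointer_tip in the frame of dial_plate above 0 m).
It fails at once if one of the loose bystanders is moved by more than 30 mm (distance of any of multimeter, solder_spool, screwdriver, pliers from where it was at the start of the episode above 0.03 m).
It also fails if it takes over 72 s, if anything falls off the work surface, if the arm or the gripper's body presses on something with over 40 N, if the wrist force passes 120 N, or if a joint passes its speed limit or range.

ROBOT

A 6-joint arm with a two-finger parallel gripper is mounted at the origin on the work surface. World frame = base frame: x ahead of the robot, y to its left, z up, the work surface at z = 0. Lengths are in m, angles in rad, forces in N, time in s.
With the tool pointing down it reaches from about 0.275 to 0.725 m from the base axis. Payload 5.6 kg.
Tool frame: the origin (TCP) lies on the centre line of the jaws, within the pads' length; the fingertips stand 19 mm ahead of it and the grasp point (between the pads) is the TCP; z points along the fingers, y is the line along which they close (so a half turn about z gives the same grasp; the last joint's range is limited). The gripper opens to 85 mm and grips with 20 to 120 N. Pads are 22 mm wide; open, the fingers measure 114 mm over their backs; the gripper's body (76 mm by 85 mm) begins 54 mm behind the grasp point. The pads swing forward as they close: fully open they stand 13 mm farther back than shut.
Start: joints at [1.591, 0.255, 0.108, 0, -1.424, -0.285], TCP at [0.144, 0.531, 0.25] pointing down, gripper open.
Joint ranges: [-2.95, 2.95], [-1.21, 1.97], [-1.09, 1.5], [-2.87, 1.71], [-2.94, -0.07], [-3.05, 3.05]. Speed limits (rad/s): [2.57, 2.57, 3.14, 3.14, 3.14, 3.14].

INTERFACE

Orientations are given as a rotation vector (axis times angle).
In Python, from station import robot gives the robot as it stands. The module is installed in compiled form; this text tells all that it offers.
- The arm moves only by the tool play_rows, never from a script. Its argument "moves" is a list of rows, each a list of 7 numbers: the turn, a rotation vector about the tool's x, y, z in degrees, then the shift along the tool's x, y, z in mm, then the closure in counts, from 0 (fully open) to 255 (shut). In form: [[rx, ry, rz, x, y, z, jaw], ...]. A call has 1 to 20 rows; each row shifts and turns the commanded pose from where the row before left it, along the tool's axes as they then stand; what a row does not reach is not made up. A row lasts 1/12 s, in which the tool goes at most 41.7 mm and 7.16 degrees, less where a joint would pass 70% of its speed; a pose out of reach is approached as far as the arm can. A call with a gripper value outside its range is refused whole. The fingers move at their own pace and stop on an object; "grip_force" is the grip in N (left out, the last holds). Time passes only in rows, so rows that do not move let the fingers close. It gives the time, the measured TCP pose, the force, the opening and the grip force at its end, in the units of the state.
- robot.observe(): the state, without advancing time (a new reading comes with each control period).
- robot.snapshot(name): name is "side" or "top" or "wrist"; returns a dict with "img" (400x640x3 uint8, red, green, blue), "fx", "fy", "cx", "cy" (pixels), "dist" ([k1, k2, p1, p2, k3] as OpenCV has them; the pictures are not rectified), "world_from_camera" (4x4, takes a point from camera to world coordinates); the wrist camera has in their place "tool_from_camera" (4x4, takes a point from camera to tool coordinates, whose origin is the TCP and whose axes are the flange's). Camera axes: x right, y down, z forward; pixel columns grow to the right and rows downward; lengths in m; the calibration is good to about 2 mm. A picture is of the moment at which its call begins: read the wrist's pose just before it. There is no depth.
- robot.finish_job(): hands the job in; it is judged then, once.
The state is a dict: "t": time; "q": joint angles; "joint_velocities": joint speeds; "effort": joint torques, N m; "ee_pos": TCP position; "orientation": TCP orientation; "contact_force": force on the tool from outside, world axes, zero at the start; "moment": the same for the moment, N m; "grip_width": opening from 0.0 (shut) to 1.0 (fully open); "grasp_force": force on a finger pad.
Only numpy, scipy, OpenCV 4.12 (cv2) and the standard library are available. Lean on these libraries where they do the work, as an engineer would, in place of code of your own. Each camera call takes 0.05 s, during which the arm holds its last target. There are 200 camera calls.

## Working session

There is one attempt and no reset: what is moved stays moved. The work goes in short steps, Python scripts to look and compute and a tool call to move; the robot and the scene stay as the last step left them, time stands still between calls to the robot, and variables do not carry over. Pictures are saved under pics/ and viewed, at most 10 in all, crops included, and the job is handed in when it is done.

Besides the shell and the picture viewer there is one more tool, called by a JSON object that holds its "api" and its "payload", one argument or row to a line. play_rows: Moves the arm, as the interface text tells. Its arguments: {"type":"object","properties":{"moves":{"type":"array","items":{"type":"array","items":{"type":"number"}}},"grip_force":{"type":"number"}},"required":["moves"]}

```bash
mkdir -p pics
python3 - <<'E'
from station import robot
import cv2, numpy as np
o=robot.observe(); print({k:np.round(v,3).tolist() for k,v in o.items()})
for n in ["top","side"]:
    s=robot.snapshot(n); cv2.imwrite(f"pics/{n}0.png",s["img"][:,:,::-1])
    np.savez(f"{n}0.npz",**s); print(n,s["fx"],s["cx"],s["dist"],np.round(s["world_from_camera"],3).tolist())
E
```

```text
{'t': 0.0, 'q': [1.591, 0.256, 0.107, -0.0, -1.424, -0.285], 'joint_velocities': [-0.001, 0.0, -0.0, 0.0, 0.001, -0.0], 'effort': [-0.0, -38.663, 23.795, 5.365, -0.006, -0.0], 'ee_pos': [0.144, 0.53, 0.249], 'orientation': [3.112, -0.415, -0.0], 'contact_force': [0.827, 0.873, 0.322], 'moment': [-0.019, 0.089, 0.056], 'grasp_force': 0.0, 'grip_width': 0.998}
top 497.82944094903485 320.06421133933765 [-0.02596663  0.          0.          0.          0.        ] [[-0.15, -0.967, 0.207, 0.337], [-0.989, 0.148, -0.029, 0.022], [-0.002, -0.209, -0.978, 1.177], [0.0, 0.0, 0.0, 1.0]]
side 439.57622191277363 313.7503907902328 [-0.09755371  0.          0.          0.          0.        ] [[-0.993, -0.091, 0.078, 0.447], [-0.119, 0.656, -0.745, 0.886], [0.017, -0.749, -0.662, 0.874], [0.0, 0.0, 0.0, 1.0]]
```

View pics/top0.png

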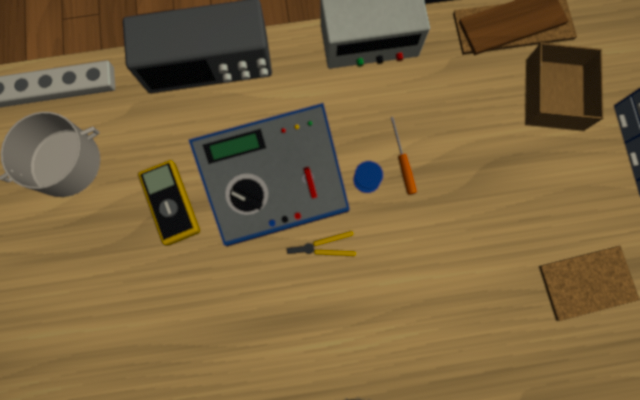

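View pics/side0.png

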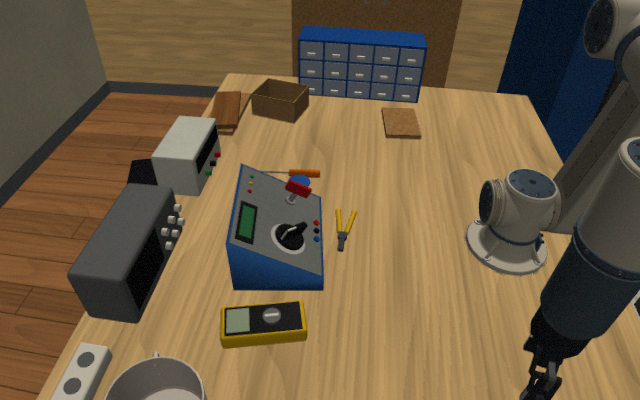

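Run:
```python
import cv2
a=cv2.imread("pics/top0.png")[95:255,180:360]; b=cv2.imread("pics/side0.png")[155:295,220:340]
a=cv2.resize(a,None,fx=3.5,fy=3.5,interpolation=3)
cv2.imwrite("pics/topc.png",a); cv2.imwrite("pics/sidec.png",cv2.resize(b,None,fx=4,fy=4,interpolation=3))
```

```text
(no output)
```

View pics/topc.png

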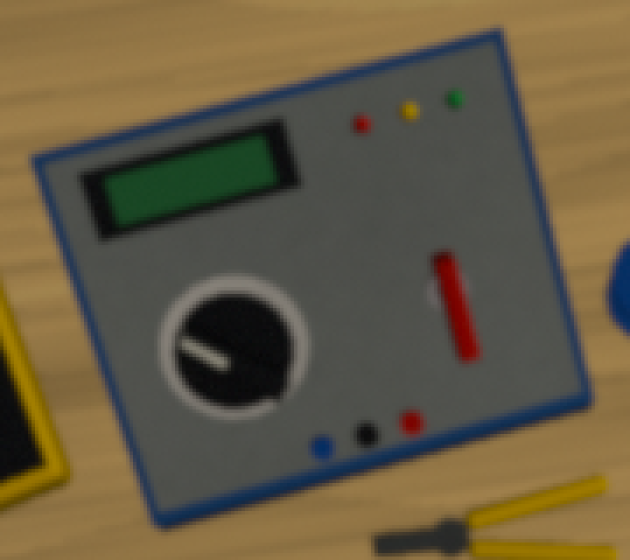

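View pics/sidec.png

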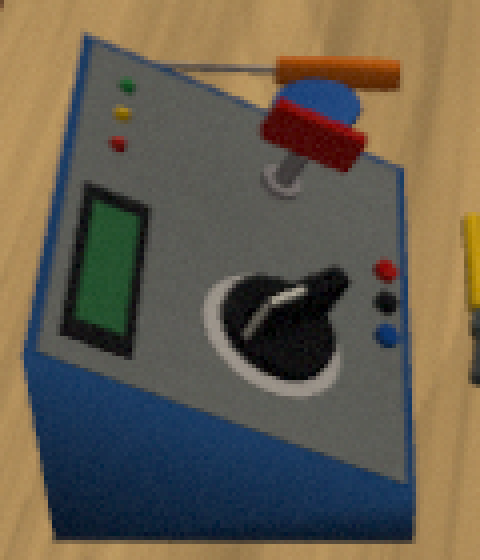

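```bash
cat > h.py <<'E'
import numpy as np, cv2
from scipy.optimize import least_squares
from scipy.spatial.transform import Rotation as R
C={n:dict(np.load(f"{n}0.npz")) for n in ["top","side"]}
def K(c): return np.array([[c["fx"],0,c["cx"]],[0,c["fy"],c["cy"]],[0,0,1.]])
def proj(c,P):
    T=np.linalg.inv(c["world_from_camera"]); r,_=cv2.Rodrigues(T[:3,:3])
    return cv2.projectPoints(np.float64(P).reshape(-1,1,3),r,T[:3,3],K(c),c["dist"])[0][:,0]
def ray(c,px):
    u=cv2.undistortPoints(np.float64(px).reshape(-1,1,2),K(c),c["dist"])[0,0]
    T=c["world_from_camera"]; return T[:3,3],T[:3,:3]@np.array([u[0],u[1],1])
tp=lambda x,y:(180+(x+.5)/3.5-.5,95+(y+.5)/3.5-.5)
sd=lambda x,y:(220+(x+.5)/4-.5,155+(y+.5)/4-.5)
Rp=R.from_euler('y',-0.5).as_matrix()
E
cat > fit.py <<'E'
from h import *
B=np.array([[.11,.15,.17],[.11,-.15,.17],[-.11,-.15,.05],[-.11,.15,.05],[-.11,.15,0],[.11,.15,0]])
t=np.array([tp(36,158),tp(500,32),tp(590,398),tp(160,517)])
s=np.array([sd(28,352),sd(85,37),sd(402,170),sd(407,482),sd(412,541),sd(55,541)])
W=lambda p:B@R.from_euler('z',p[2]).as_matrix().T+[p[0],p[1],0]
f=lambda p:np.r_[(proj(C["top"],W(p)[:4])-t).ravel(),(proj(C["side"],W(p))-s).ravel()]
r=least_squares(f,[.45,.15,0.1],loss='soft_l1'); print(r.x,np.round(f(r.x).reshape(-1,2),1).tolist())
Rc=R.from_euler('z',r.x[2]).as_matrix(); pc=np.r_[r.x[:2],0]; RP=Rc@Rp
o=pc+Rc@[0,0,.11]   # panel centre
def hit(c,px,h):  # panel coordinates at height h
    a,d=ray(C[c],px); a=RP.T@(a-o); d=RP.T@d; return (a+d*(h-a[2])/d[2])[:3]
for nm,c,px,h in [("dial","top",tp(234,346),0),("dial","side",sd(272,336),0),("mark out","top",tp(182,344),.048),("mark in","top",tp(226,364),.048),
 ("m out","side",sd(247,335),.048),("m in","side",sd(305,290),.048),("rodbase","side",sd(282,181),.0),("T a","top",tp(444,255),.065),("T b","top",tp(470,358),.065)]:
    print(nm,c,np.round(hit(c,px,h)*1e3,1))
np.savez("con.npz",RP=RP,o=o)
print(RP,o)
E
python3 fit.py
```

```text
[0.6176212  0.0862786  0.13052397] [[-0.8, -1.4], [2.3, -2.5], [2.9, -0.6], [-0.8, 1.6], [-1.2, 0.2], [-0.1, -1.8], [0.7, -1.0], [2.4, 2.7], [0.5, 0.8], [0.3, 0.5]]
dial top [-25.3  68.8   0. ]
dial side [-25.6  66.6   0. ]
mark out top [-2.6 94.  48. ]
mark in top [-22.1  72.4  48. ]
m out side [ 13.  124.3  48. ]
m in side [-22.9  70.5  48. ]
rodbase side [-27.8 -79.1   0. ]
T a top [ 10.9 -71.9  65. ]
T b top [-55.4 -70.9  65. ]
[[ 0.8701177  -0.13015367 -0.47534747]
 [ 0.11422059  0.99149383 -0.06239899]
 [ 0.47942554  0.          0.87758256]] [0.6176212 0.0862786 0.11     ]
```

```bash
cat >> h.py <<'E'
def go(P,ang,tilt=0):
    """panel point (mm) and panel angle of tool x (deg) -> shift in present tool axes, rotvec in tool axes"""
    from station import robot
    k=np.load("con.npz"); RP=k["RP"]; s=robot.observe(); A=R.from_rotvec(s["orientation"])
    G=R.from_matrix(RP)*R.from_euler('z',ang,degrees=True)*R.from_euler('x',180,degrees=True)
    d=k["o"]+RP@(np.array(P)/1e3)-s["ee_pos"]
    pl=RP.T@(s["ee_pos"]-k["o"])*1e3; x=RP.T@A.as_matrix()
    print("now panel",np.round(pl,1),"xang",np.round(np.degrees(np.arctan2(x[1,0],x[0,0])),2),"zaxis",np.round(x[:,2],3),"F",np.round(s["contact_force"],1),"t",s["t"],"q",np.round(s["q"],2),"w",s["grip_width"])
    print("shift now-axes",np.round(A.inv().apply(d)*1e3,1),"| after turn",np.round(G.inv().apply(d)*1e3,1),"| turn",np.round((A.inv()*G).as_rotvec(degrees=True),2))
E
python3 -c "
from h import *
go([-25,68,150],-132)"
```

```text
now panel [-294.7  502.1  319.9] xang -25.43 zaxis [-0.48  -0.002 -0.877] F [0.2 0.2 0.1] t 0.1 q [ 1.59  0.26  0.11 -0.   -1.42 -0.28] w 0.9996219693223143
shift now-axes [460.8 278.   20.3] | after turn [ 142.1 -490.9  169.9] | turn [ 32.66   7.24 106.76]
```

{"api": "play_rows", "payload": {
  "moves": [
    [0,0,0,30.7,18.5,1.35,0],
    [0,0,0,30.7,18.5,1.35,0],
    [0,0,0,30.7,18.5,1.35,0],
    [0,0,0,30.7,18.5,1.35,0],
    [0,0,0,30.7,18.5,1.35,0],
    [0,0,0,30.7,18.5,1.35,0],
    [0,0,0,30.7,18.5,1.35,0],
    [0,0,0,30.7,18.5,1.35,0],
    [0,0,0,30.7,18.5,1.35,0],
    [0,0,0,30.7,18.5,1.35,0],
    [0,0,0,30.7,18.5,1.35,0],
    [0,0,0,30.7,18.5,1.35,0],
    [0,0,0,30.7,18.5,1.35,0],
    [0,0,0,30.7,18.5,1.35,0],
    [0,0,0,30.7,18.5,1.35,0]
  ]
}}

```text
t: 1.35
ee_pos: [0.5165, 0.1409, 0.2296]
orientation: [3.114, -0.415, -0.001]
contact_force: [1.4, 1.1, -0.4]
grip_width: 1.0
grasp_force: 0.0
```

{"api": "play_rows", "payload": {
  "moves": [
    [1.92,0.43,6.28,0,0,0,0],
    [1.92,0.43,6.28,0,0,0,0],
    [1.92,0.43,6.28,0,0,0,0],
    [1.92,0.43,6.28,0,0,0,0],
    [1.92,0.43,6.28,0,0,0,0],
    [1.92,0.43,6.28,0,0,0,0],
    [1.92,0.43,6.28,0,0,0,0],
    [1.92,0.43,6.28,0,0,0,0],
    [1.92,0.43,6.28,0,0,0,0],
    [1.92,0.43,6.28,0,0,0,0],
    [1.92,0.43,6.28,0,0,0,0],
    [1.92,0.43,6.28,0,0,0,0],
    [1.92,0.43,6.28,0,0,0,0],
    [1.92,0.43,6.28,0,0,0,0],
    [1.92,0.43,6.28,0,0,0,0],
    [1.92,0.43,6.28,0,0,0,0],
    [1.92,0.43,6.28,0,0,0,0],
    [0,0,0,0,0,0,0],
    [0,0,0,0,0,0,0]
  ]
}}

```text
t: 2.93
ee_pos: [0.5152, 0.1422, 0.2294]
orientation: [-1.264, 2.348, -0.235]
contact_force: [-0.5, -0.5, 0.7]
grip_width: 1.002
grasp_force: 0.0
```

Run:
```python
from h import *
from station import robot
go([-25,68,150],-132)
o=robot.observe(); s=robot.snapshot("wrist"); np.savez("wrist1.npz",ee=o["ee_pos"],ori=o["orientation"],**s)
cv2.imwrite("pics/w1.png",s["img"][:,:,::-1]); print(s["tool_from_camera"],s["fx"])
```

```text
now panel [-25.5  68.8 150. ] xang -130.95 zaxis [-0.004  0.004 -1.   ] F [-0.5 -0.5  0.7] t 2.9333 q [ 0.71 -0.07 -0.57  0.42 -0.69 -1.57] w 1.0021250663539814
shift now-axes [ 0.3 -0.9 -0. ] | after turn [ 0.3 -0.9 -0. ] | turn [0.3  0.01 1.05]
[[ 8.44743026e-04 -9.46290721e-01 -3.23315880e-01  8.33229332e-02]
 [ 9.99999535e-01  6.49165371e-04  7.12750225e-04  5.42308923e-04]
 [-4.64583451e-04 -3.23316332e-01  9.46290829e-01 -1.23181132e-01]
 [ 0.00000000e+00  0.00000000e+00  0.00000000e+00  1.00000000e+00]] 290.6772274946613
```

View pics/w1.png

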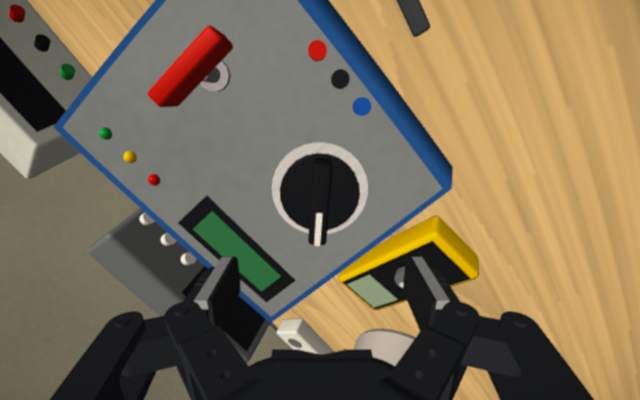

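Run:
```python
from h import *
w=dict(np.load("wrist1.npz")); T=np.eye(4); T[:3,:3]=R.from_rotvec(w["ori"]).as_matrix(); T[:3,3]=w["ee"]
w["world_from_camera"]=T@w["tool_from_camera"]
k=np.load("con.npz"); RP,o=k["RP"],k["o"]
for n,px,h in [("dial",(320,189.5),0),("bar out top",(317,245),.048),("bar in",(322,163),.048),("mark in",(319.5,213),.048),("rodbase",(214,76),0),("T1",(210,27),.065),("T2",(150,95),.065),("cornerFL",(451,185),0),("cornerFL2",(272,320),0),("cornerBR",(58,126),0)]:
    a,d=ray(w,px); a=RP.T@(a-o); d=RP.T@d; print(n,np.round((a+d*(h-a[2])/d[2])*1e3,1))
im=w["img"]; cv2.imwrite("pics/w1c.png",cv2.resize(im[0:260,120:400],None,fx=2.8,fy=2.3,interpolation=3)[:,:,::-1])
```

```text
dial [-26.1  68.4   0. ]
bar out top [-0.7 93.5 48. ]
bar in [-51.  42.  48.]
mark in [-21.9  72.5  48. ]
rodbase [-24.2 -71.3   0. ]
T1 [-57.2 -75.2  65. ]
T2 [  4.6 -74.4  65. ]
cornerFL [-127.   149.7    0. ]
cornerFL2 [120.6 151.7   0. ]
cornerBR [ 120.4 -143.2    0. ]
```

View pics/w1c.png

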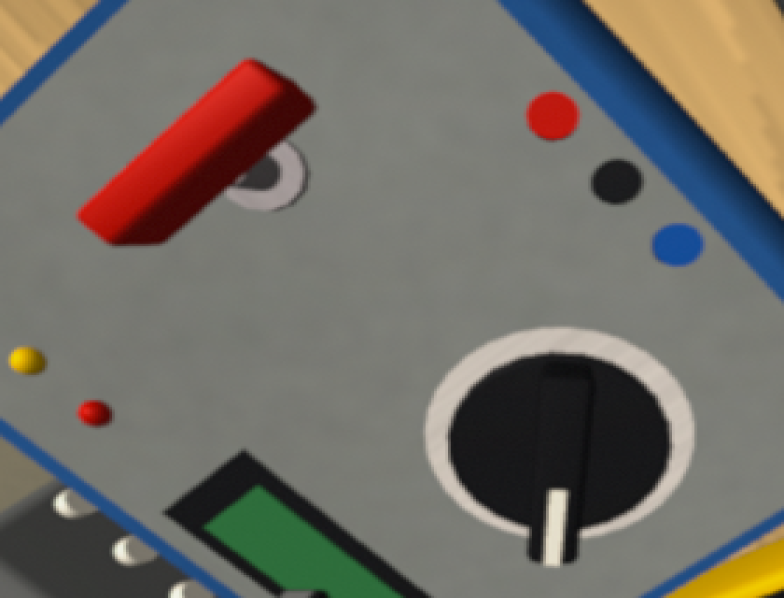

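```bash
python3 -c "
from h import *
go([-25.8,68.1,41],-134.3)"
```

```text
now panel [-24.9  68.9 150.2] xang -130.97 zaxis [-0.003  0.004 -1.   ] F [-0.3  0.2 -0.1] t 2.9833 q [ 0.71 -0.07 -0.57  0.42 -0.69 -1.57] w 0.9951574412175266
shift now-axes [  1.3  -0.4 109.2] | after turn [1.200e+00 1.000e-01 1.092e+02] | turn [0.29 0.05 3.33]
```

{"api": "play_rows", "payload": {
  "moves": [
    [0.29,0.05,3.3,0,0,0,0],
    [0,0,0,1.2,0.1,20,0],
    [0,0,0,0,0,20,0],
    [0,0,0,0,0,20,0],
    [0,0,0,0,0,20,0],
    [0,0,0,0,0,10,0],
    [0,0,0,0,0,10,0],
    [0,0,0,0,0,9,0],
    [0,0,0,0,0,0,0],
    [0,0,0,0,0,0,0]
  ]
}}

```text
t: 3.82
ee_pos: [0.5674, 0.1475, 0.1338]
orientation: [-1.187, 2.381, -0.224]
contact_force: [0.3, 0.1, 0.2]
grip_width: 0.996
grasp_force: 0.0
```

{"api": "play_rows", "payload": {
  "moves": [
    [0,0,0,0,0,0,100],
    [0,0,0,0,0,0,150],
    [0,0,0,0,0,0,170],
    [0,0,0,0,0,0,190],
    [0,0,0,0,0,0,210],
    [0,0,0,0,0,0,255],
    [0,0,0,0,0,0,255],
    [0,0,0,0,0,0,255],
    [0,0,0,0,0,0,255],
    [0,0,0,0,0,0,255],
    [0,0,0,0,0,0,255],
    [0,0,0,0,0,0,255]
  ],
  "grip_force": 40
}}

```text
t: 4.82
ee_pos: [0.5673, 0.1481, 0.1346]
orientation: [-1.184, 2.38, -0.223]
contact_force: [-1.1, -3.1, 5.2]
grip_width: 0.177
grasp_force: 42.9
```

```bash
python3 -c "
from h import *
go([-25.8,68.1,41],-134.3)
from station import robot;print(robot.observe())"
```

```text
now panel [-25.   67.8  41.7] xang -134.57 zaxis [ 0.002 -0.001 -1.   ] F [-1.1 -3.1  5.2] t 4.8167 q [ 0.6   0.12 -0.7   0.66 -0.36 -1.82] w 0.17654581066254077
shift now-axes [0.4 0.8 0.7] | after turn [0.4 0.8 0.7] | turn [-0.11  0.04 -0.27]
{'t': 4.8167, 'q': array([ 0.59772724,  0.12175079, -0.70103171,  0.65727075, -0.36390364,
       -1.81913099]), 'joint_velocities': array([-0.00022949,  0.00121714, -0.00030639, -0.00060773,  0.00047333,
        0.00046236]), 'effort': array([  1.56249929, -24.26471829,  18.96046579,   3.09933946,
         1.40197322,   0.03336162]), 'ee_pos': array([0.56725603, 0.14806174, 0.13461169]), 'orientation': array([-1.18411805,  2.38026828, -0.22272384]), 'contact_force': array([-1.10555615, -3.14658902,  5.23648366]), 'moment': array([-0.93403373,  1.019395  , -0.46659097]), 'grasp_force': 42.91993975639343, 'grip_width': 0.17654581066254077}
```

{"api": "play_rows", "payload": {
  "moves": [
    [0,0,-5,0,0,0,255],
    [0,0,-5,0,0,0,255],
    [0,0,-5,0,0,0,255],
    [0,0,-5,0,0,0,255],
    [0,0,-5,0,0,0,255],
    [0,0,-5,0,0,0,255],
    [0,0,-5,0,0,0,255],
    [0,0,-5,0,0,0,255],
    [0,0,-5,0,0,0,255],
    [0,0,-5,0,0,0,255],
    [0,0,-5,0,0,0,255],
    [0,0,-5,0,0,0,255],
    [0,0,-5,0,0,0,255],
    [0,0,-5,0,0,0,255],
    [0,0,-5,0,0,0,255],
    [0,0,-5,0,0,0,255],
    [0,0,0,0,0,0,255],
    [0,0,0,0,0,0,255]
  ]
}}

```text
t: 6.32
ee_pos: [0.5674, 0.148, 0.1347]
orientation: [-2.584, 1.125, -0.62]
contact_force: [-0.1, -4.2, 5.5]
grip_width: 0.175
grasp_force: 42.8
```

```bash
python3 -c "
from h import *
go([-25.8,68.1,41],-45)
from station import robot;o=robot.observe();print(o['moment'],o['effort'][5])"
```

```text
now panel [-24.8  67.7  41.7] xang -54.51 zaxis [ 0.002 -0.001 -1.   ] F [-0.1 -4.2  5.5] t 6.3167 q [ 0.6   0.12 -0.7   0.66 -0.36 -0.42] w 0.17475764945979083
shift now-axes [-0.9  0.6  0.7] | after turn [-1.   0.5  0.7] | turn [-0.04 -0.13 -9.51]
[-1.32296023  0.58775494 -0.49514097] 0.02033839642535895
```

{"api": "play_rows", "payload": {
  "moves": [
    [0,0,-2,0,0,0,255],
    [0,0,-2,0,0,0,255],
    [0,0,-2,0,0,0,255],
    [0,0,-2,0,0,0,255],
    [0,0,-2,0,0,0,255],
    [0,0,-1,0,0,0,255],
    [0,0,0,0,0,0,255],
    [0,0,0,0,0,0,255]
  ]
}}

```text
t: 6.98
ee_pos: [0.5674, 0.148, 0.1347]
orientation: [-2.711, 0.885, -0.66]
contact_force: [0.6, -3.8, 5.0]
grip_width: 0.179
grasp_force: 42.9
```

```bash
cat > st.py <<'E'
from h import *
go([-25.8,68.1,41],-45)
from station import robot;o=robot.observe();print("twist",o['moment']@np.load("con.npz")["RP"][:,2],o['effort'][5])
E
python3 st.py
```

```text
now panel [-24.8  67.8  41.7] xang -43.62 zaxis [ 0.002 -0.001 -1.   ] F [ 0.6 -3.8  5. ] t 6.9833 q [ 0.6   0.12 -0.7   0.66 -0.36 -0.23] w 0.1793026935864076
shift now-axes [-1.   0.5  0.7] | after turn [-1.   0.5  0.7] | turn [-0.05 -0.12  1.38]
twist -0.21638058317119147 0.2760038059204817
```

{"api": "play_rows", "payload": {
  "moves": [
    [0,0,-1,0,0,0,255],
    [0,0,-1,0,0,0,255],
    [0,0,-1,0,0,0,255],
    [0,0,0,0,0,0,255],
    [0,0,0,0,0,0,255],
    [0,0,0,0,0,0,255]
  ]
}}

```text
t: 7.48
ee_pos: [0.5675, 0.148, 0.1347]
orientation: [-2.743, 0.817, -0.671]
contact_force: [0.5, -3.4, 5.0]
grip_width: 0.176
grasp_force: 43.0
```

```bash
python3 st.py
```

```text
now panel [-24.7  67.8  41.7] xang -40.64 zaxis [ 0.002 -0.001 -1.   ] F [ 0.5 -3.4  5. ] t 7.4833 q [ 0.6   0.12 -0.7   0.66 -0.36 -0.18] w 0.17603452626953664
shift now-axes [-1.   0.4  0.7] | after turn [-1.   0.5  0.7] | turn [-0.05 -0.12  4.36]
twist -0.28231020021268893 0.32416820526123047
```

Run:
```python
from station import robot
import cv2,numpy as np
s=robot.snapshot("wrist"); t=robot.snapshot("side")
a=cv2.resize(s["img"][100:340,200:440],(480,480)); b=cv2.resize(t["img"][155:295,200:300],(320,448)); b=np.vstack([b,b[:32]*0])
cv2.imwrite("pics/stop.png",np.hstack([a,b])[:,:,::-1])
```

```text
(no output)
```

View pics/stop.png

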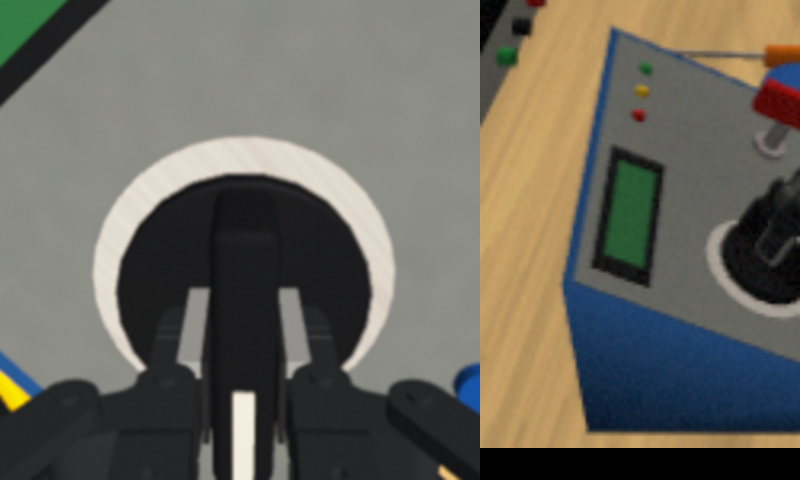

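{"api": "play_rows", "payload": {
  "moves": [
    [0,0,5,0,0,0,255],
    [0,0,5,0,0,0,255],
    [0,0,5,0,0,0,255],
    [0,0,5,0,0,0,255],
    [0,0,5,0,0,0,255],
    [0,0,5,0,0,0,255],
    [0,0,5,0,0,0,255],
    [0,0,5,0,0,0,255],
    [0,0,5,0,0,0,255],
    [0,0,5,0,0,0,255],
    [0,0,5,0,0,0,255],
    [0,0,5,0,0,0,255],
    [0,0,5,0,0,0,255],
    [0,0,5,0,0,0,255],
    [0,0,5,0,0,0,255],
    [0,0,5,0,0,0,255],
    [0,0,5,0,0,0,255],
    [0,0,5,0,0,0,255],
    [0,0,5,0,0,0,255],
    [0,0,5,0,0,0,255]
  ]
}}

```text
t: 9.25
ee_pos: [0.5672, 0.1481, 0.1346]
orientation: [-1.052, 2.436, -0.187]
contact_force: [-1.9, -3.6, 6.1]
grip_width: 0.177
grasp_force: 43.0
```

{"api": "play_rows", "payload": {
  "moves": [
    [0,0,5,0,0,0,255],
    [0,0,5,0,0,0,255],
    [0,0,5,0,0,0,255],
    [0,0,5,0,0,0,255],
    [0,0,5,0,0,0,255],
    [0,0,5,0,0,0,255],
    [0,0,5,0,0,0,255],
    [0,0,5,0,0,0,255],
    [0,0,5,0,0,0,255],
    [0,0,5,0,0,0,255],
    [0,0,4.5,0,0,0,255],
    [0,0,0,0,0,0,255],
    [0,0,0,0,0,0,255],
    [0,0,0,0,0,0,255]
  ]
}}

```text
t: 10.42
ee_pos: [0.5672, 0.1482, 0.1346]
orientation: [0.175, 2.64, 0.132]
contact_force: [-3.0, -3.2, 5.5]
grip_width: 0.178
grasp_force: 43.0
```

```bash
sed -i 's/41\],-45/41],-195/' st.py; python3 st.py
```

```text
now panel [-24.9  68.   41.7] xang 164.93 zaxis [ 0.002 -0.001 -1.   ] F [-3.  -3.2  5.5] t 10.4167 q [ 0.6   0.12 -0.7   0.66 -0.36 -2.88] w 0.1783498192399142
shift now-axes [ 0.9 -0.1  0.7] | after turn [ 0.8 -0.1  0.7] | turn [-0.    0.12 -0.07]
twist -0.028271096329165746 -0.013365852646529675
```

{"api": "play_rows", "payload": {
  "moves": [
    [0,0,0,0,0,0,100],
    [0,0,0,0,0,0,0],
    [0,0,0,0,0,0,0],
    [0,0,0,0,0,0,0],
    [0,0,0,0,0,0,0],
    [0,0,0,0,0,0,0],
    [0,0,0,0,0,-10,0],
    [0,0,0,0,0,-20,0],
    [0,0,0,0,0,-20,0],
    [0,0,0,0,0,-20,0],
    [0,0,0,0,0,-20,0],
    [0,0,0,0,0,-20,0],
    [0,0,-5,0,0,0,0],
    [0,0,-5,0,0,0,0],
    [0,0,-5,0,0,0,0],
    [0,0,0,0,0,0,0]
  ]
}}

```text
t: 11.75
ee_pos: [0.5145, 0.1415, 0.2306]
orientation: [-0.175, 2.635, 0.043]
contact_force: [-0.2, 0.1, 0.0]
grip_width: 0.998
grasp_force: 0.0
```

```bash
python3 -c "
from h import *
go([-25,-70.5,150],180)"
```

```text
now panel [-25.6  68.1 151.4] xang -179.88 zaxis [ 0.001 -0.    -1.   ] F [-0.2  0.1  0. ] t 11.75 q [ 0.72 -0.08 -0.58  0.43 -0.69 -2.44] w 0.9977020496116689
shift now-axes [  -0.3 -138.6    1.4] | after turn [  -0.6 -138.6    1.4] | turn [-0.02  0.06  0.12]
```

{"api": "play_rows", "payload": {
  "moves": [
    [0,0,0,0,-27.7,0,0],
    [0,0,0,0,-27.7,0,0],
    [0,0,0,0,-27.7,0,0],
    [0,0,0,0,-27.7,0,0],
    [0,0,0,0,-27.7,0,0],
    [0,0,0,0,0,0,0],
    [0,0,0,0,0,0,0]
  ]
}}

```text
t: 12.33
ee_pos: [0.5326, 0.0027, 0.2305]
orientation: [-0.163, 2.636, 0.044]
contact_force: [-0.2, -0.3, -0.1]
grip_width: 0.997
grasp_force: 0.0
```

Run:
```python
from h import *
from station import robot
go([-25,-70.5,52],180)
o=robot.observe(); s=robot.snapshot("wrist"); np.savez("wrist2.npz",ee=o["ee_pos"],ori=o["orientation"],**s)
cv2.imwrite("pics/w2.png",s["img"][:,:,::-1])
```

```text
now panel [-25.7 -71.8 151.4] xang 179.64 zaxis [ 0.001 -0.002 -1.   ] F [-0.2 -0.3 -0.1] t 12.3333 q [ 0.37 -0.08 -0.5   0.19 -0.67 -1.94] w 0.9972017422989136
shift now-axes [-0.6  1.5 99.4] | after turn [-0.7  1.3 99.4] | turn [-0.11  0.06 -0.36]
```

View pics/w2.png

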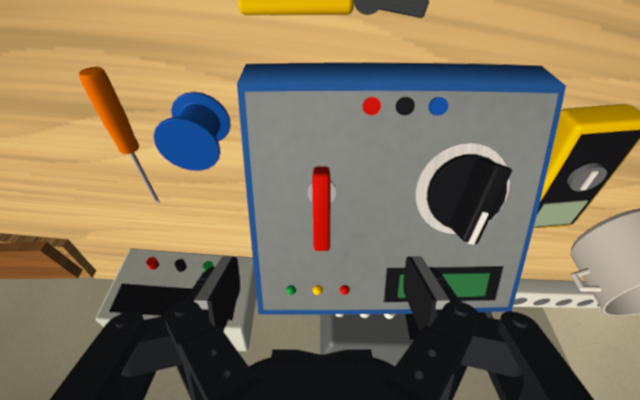

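Run:
```python
from h import *
w=dict(np.load("wrist2.npz")); T=np.eye(4); T[:3,:3]=R.from_rotvec(w["ori"]).as_matrix(); T[:3,3]=w["ee"]
w["world_from_camera"]=T@w["tool_from_camera"]
k=np.load("con.npz"); RP,o=k["RP"],k["o"]
def P(px,h):
    a,d=ray(w,px); a=RP.T@(a-o); d=RP.T@d; return (a+d*(h-a[2])/d[2])*1e3
for n,px,h in [("dial",(463,190),0),("rodbase",(321.5,193),0),("T1",(321,176),.065),("T2",(321.5,249),.065)]: print(n,P(px,h).round(1))
a,b=P((475,240),.048),P((487,213),.048); d=a-b; print("pointer",a,b,np.degrees(np.arctan2(d[1],d[0])))
cv2.imwrite("pics/sel.png",cv2.resize(w["img"][60:310,285:535],(750,600),interpolation=3)[:,:,::-1])
```

```text
dial [-25.3  69.7   0. ]
rodbase [-22.8 -71.5   0. ]
T1 [-56.6 -71.6  65. ]
T2 [  4.2 -71.6  65. ]
pointer [ 5.84138318 63.15586506 48.        ] [-19.55576662  69.27264775  48.        ] -13.5415157038704
```

View pics/sel.png

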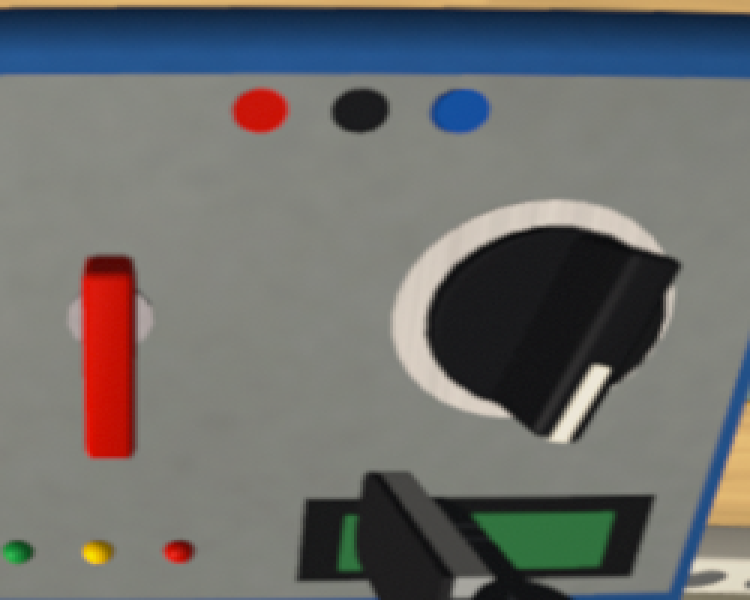

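{"api": "play_rows", "payload": {
  "moves": [
    [0,0,-0.4,0,0,20,0],
    [0,0,0,0,0.2,20,0],
    [0,0,0,0,0,20,0],
    [0,0,0,0,0,20,0],
    [0,0,0,0,0,10,0],
    [0,0,0,0,0,9,0],
    [0,0,0,0,0,0,0],
    [0,0,0,0,0,0,100],
    [0,0,0,0,0,0,150],
    [0,0,0,0,0,0,180],
    [0,0,0,0,0,0,210],
    [0,0,0,0,0,0,255],
    [0,0,0,0,0,0,255],
    [0,0,0,0,0,0,255],
    [0,0,0,0,0,0,255],
    [0,0,0,0,0,0,255],
    [0,0,0,0,0,0,255]
  ],
  "grip_force": 70
}}

```text
t: 13.8
ee_pos: [0.5797, 0.0088, 0.1445]
orientation: [-0.178, 2.635, 0.039]
contact_force: [0.6, -10.1, 4.0]
grip_width: 0.146
grasp_force: 69.3
```

```bash
python3 -c "
from h import *
go([-25.5,-71.6,70],180)"
```

```text
now panel [-25.3 -71.8  53.2] xang -179.72 zaxis [ 0.001 -0.003 -1.   ] F [  0.6 -10.1   4. ] t 13.8 q [ 0.34  0.1  -0.58  0.26 -0.41 -1.99] w 0.1458377593187332
shift now-axes [  0.2   0.2 -16.8] | after turn [  0.2   0.2 -16.8] | turn [-0.15  0.08  0.28]
```

{"api": "play_rows", "payload": {
  "moves": [
    [0,0,0,0,-0.3,-2,255],
    [0,0,0,0,0,-2,255],
    [0,0,0,0,0,-2,255],
    [0,0,0,0,0,-2,255],
    [0,0,0,0,0,-2,255],
    [0,0,0,0,0,-2,255],
    [0,0,0,0,0,-2,255],
    [0,0,0,0,0,-2,255],
    [0,0,0,0,0,-2,255],
    [0,0,0,0,0,0,255],
    [0,0,0,0,0,0,255],
    [0,0,0,0,0,0,255]
  ]
}}

```text
t: 14.8
ee_pos: [0.5712, 0.0077, 0.1602]
orientation: [-0.178, 2.635, 0.039]
contact_force: [1.3, -8.1, 2.5]
grip_width: 0.155
grasp_force: 71.8
```

```bash
python3 -c "
from h import *
go([-25.5,-71.6,70],180)
from station import robot; print(robot.observe()['contact_force']@np.load('con.npz')['RP'])"
```

```text
now panel [-25.3 -71.9  71.1] xang -179.71 zaxis [ 0.002 -0.002 -1.   ] F [ 1.3 -8.1  2.5] t 14.8 q [ 0.35  0.07 -0.56  0.24 -0.46 -1.97] w 0.1553429805733856
shift now-axes [0.2 0.3 1.1] | after turn [0.2 0.3 1.1] | turn [-0.13  0.09  0.29]
[ 1.39349711 -8.20942579  2.14141062]
```

{"api": "play_rows", "payload": {
  "moves": [
    [0,0,0,0,0,0,150],
    [0,0,0,0,0,0,60],
    [0,0,0,0,0,0,0],
    [0,0,0,0,0,0,0],
    [0,0,0,0,0,0,0],
    [0,0,0,0,0,0,0],
    [0,0,0,0,0,-10,0],
    [0,0,0,0,0,-20,0],
    [0,0,0,0,0,-20,0],
    [0,0,0,0,0,-20,0],
    [0,0,0,0,0,-20,0],
    [0,0,0,0,0,-8,0],
    [0,0,0,0,0,0,0],
    [0,0,0,0,0,0,0],
    [0,0,0,0,0,0,0]
  ]
}}

```text
t: 16.05
ee_pos: [0.5241, 0.0029, 0.2439]
orientation: [-0.18, 2.637, 0.041]
contact_force: [-0.4, 0.5, 0.2]
grip_width: 1.0
grasp_force: 0.0
```

Run:
```python
from h import *
from station import robot
go([-25.5,-71.6,150],180)
o=robot.observe(); s=robot.snapshot("wrist"); np.savez("wrist3.npz",ee=o["ee_pos"],ori=o["orientation"],**s)
cv2.imwrite("pics/w3.png",cv2.resize(s["img"][60:310,285:535],(750,600),interpolation=3)[:,:,::-1])
```

```text
now panel [-26.7 -70.5 167.1] xang -179.66 zaxis [-0.001 -0.001 -1.   ] F [-0.4  0.5  0.2] t 16.05 q [ 0.38 -0.11 -0.48  0.18 -0.72 -1.93] w 0.9997111837995201
shift now-axes [-1.2 -1.1 17.1] | after turn [-1.2 -1.1 17.1] | turn [-0.05 -0.07  0.34]
```

View pics/w3.png

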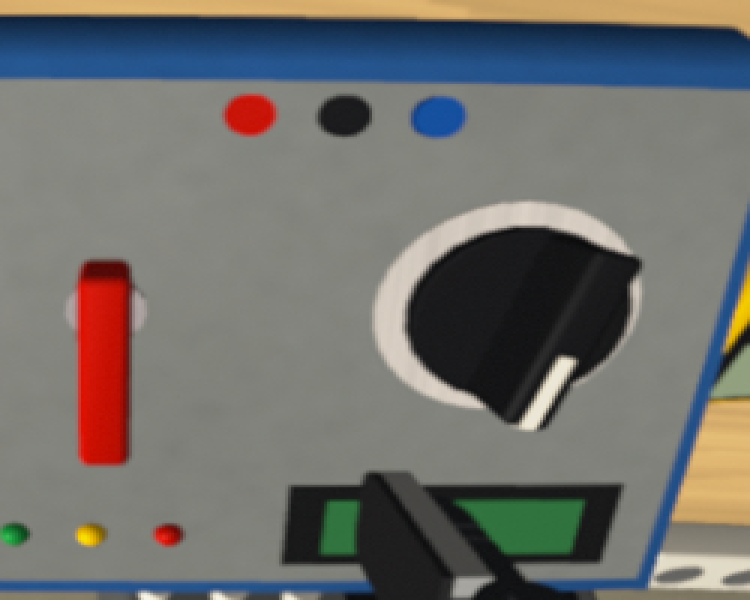

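```bash
python3 -c "
from station import robot; print(robot.finish_job())"
```

```text
the job is handed in; nothing more can be done
None
```

I handed the job in at about 16 s of the 72 s allowed. The selector went to its anticlockwise stop and back five clicks clockwise (last picture puts the pointer near -14°, nominal -15°). The rod was then pulled about 18 mm to its middle click, the gripper ended clear, and nothing loose was touched. At the stop I felt only about 0.3 N m, less than the 0.6 N m described, so I judged that position mainly by angle (about 139°, with the stop at 135°).

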